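# Gauge plate in, locating block rocked out

## Task

Set up the steel jig on the bench: slide the blue gauge plate into the jig's low slot, fully home against the locating block. Then free the orange-topped locating block, which sits tight in its pocket: rock it clearly to its white-dot side first, then clearly to the other side, while it is still in the pocket, and on until it comes loose. Finish holding it in the gripper, upright and just clear above its pocket (about a finger's width), with the plate still home and the other things on the bench left where they are.

Things in the scene. Friction and masses are not known exactly. Their poses are not given: they have to be found in the camera images.
- jig: Dark steel jig fixed to the bench, 95 mm long with its guides (x), 132 mm wide over its bolted feet (y). Origin on the bench right under the pocket's centre; +x points from the slot's mouth inward, +y to the jig's left, z up. 40 mm high, but the roof over the slot only 22 mm (x = -55 to -30 mm). The pocket, open at the top, is 52 mm wide (y), its floor at z = 4 mm.
- slot_mouth (a point): Middle of the slot's mouth: x = -55 mm, y = 0, 5 mm above the bench in the jig's frame. The slot is 63 mm wide, 10.5 mm high, runs along the jig's x; its floor is the bench. Two flared guides 10 mm high stand up to 15 mm out before the mouth. The stop is the locating block's foot, 43.5 mm inside the mouth (x = -11.5 mm in the jig's frame).
- pocket_mouth (a point): Centre of the pocket's open top, 40 mm above the bench, right above the jig's origin.
- locating_block: Steel block, orange grip, white dot on the +y side of its top; 80 mm tall, 0.25 kg. Origin at the centre of its underside, 4 mm above the bench when seated, axes parallel to the jig's. Steel foot 44 mm (y) by 26 mm (x), 34 mm tall; above it the orange grip, 40 mm (y) by 22 mm (x). Seated, 44 mm stand above the jig; it must rise 36 mm to leave the pocket.
- block_grip (a point): Middle of the block's orange grip, 58 mm above its underside on the block's axis; grasp it there across y (40 mm).
- gauge_plate: Flat blue plate 95 mm (x) by 60 mm (y) by 8 mm, 0.2 kg, lying on the bench, with a black upright rib on it. Origin at the centre of its underside; its +x end goes into the slot first.
- plate_front (a point): Middle of the gauge plate's leading (+x) edge face, 47.5 mm ahead of its origin, at half its thickness.
- plate_grip (a point): Grasp point on the black rib, 27 mm behind the plate's origin and 36 mm above its underside; the rib is 40 mm long (x), 12 mm thick (y), its top 50 mm above the underside. It stays outside the slot, 31 mm before the mouth when the plate is home.
- stamp: Rubber stamp with a wooden knob, 71 mm high, a bystander to leave alone; origin under its centre.
- black_tape: Roll of black tape, 62 mm across and 19 mm high, a bystander to leave alone; origin under its centre.
- red_marker: White and red marker pen, 135 mm long, lying flat, a bystander to leave alone.
- bin_fixings: Small open tan bin with fixings, 55x88x34 mm, a bystander to leave alone.
- grip_pad (a joint): Spring pad in the pocket's front wall, 24 to 36 mm above the bench; travel in m along the jig's x: about 0 while it clamps the block (45 N), 0.001 once that has risen 12 to 14 mm and is loose. A straight pull takes some 40 N, less while rocking. With 4 mm of play each side in y the block rocks about the jig's x axis, up to 0.2 rad, on the lower corner of the side it leans to.
Things that resemble listed ones, but are neither listed nor needed, are in the scene too. Of the things shaped like the gauge_plate, the blue one is meant.

How it is judged (in metres and radians):
On the way, in this order (a step that is already met when the one before it is completed fails the run):
1. the gauge plate is fully home in the slot (leading edge within 3.5 mm of the stop), the block still seated (x of plate_front in the frame of jig between -0.015 and -0.005 m and z of plate_front in the frame of jig below 0.009 m and angle between the x axis of gauge_plate and the x axis of jig, either way round below 0.08 rad and z of locating_block in the frame of jig below 0.008 m), for 0.2 s.
2. the block leans at least 4 degrees to its white-dot side, its underside risen less than 12 mm (angle between locating_block's own y axis and vertical above 1.641 rad and z of locating_block in the frame of jig below 0.016 m).
3. the block leans at least 4 degrees to the other side, its underside risen less than 20 mm (angle between locating_block's own y axis and vertical below 1.501 rad and z of locating_block in the frame of jig below 0.024 m).
At the end, for the whole second after the job is handed in: The fingers hold the block still, touching neither jig nor plate, its underside 4 to 45 mm above the pocket's open top and within 25 mm of the pocket's axis, upright within 0.2 rad; the gauge plate is still in the slot with its leading edge no more than 4.5 mm short of the stop (z of locating_block in the frame of pocket_mouth between 0.004 and 0.045 m and horizontal distance between locating_block and pocket_mouth below 0.025 m and angle between locating_block's own z axis and vertical below 0.2 rad and contact force between locating_block and the fingers above 2 N and contact force between locating_block and jig below 0.2 N and contact force between locating_block and gauge_plate below 0.2 N and linear speed of locating_block below 0.03 m/s and angular speed of locating_block below 0.3 rad/s and x of plate_front in the frame of jig above -0.016 m and z of plate_front in the frame of jig below 0.009 m and angle between the x axis of gauge_plate and the x axis of jig, either way round below 0.08 rad); the arm keeps its last pose, push and grip.
It fails at once if a bystander is moved by more than 20 mm (distance of any of stamp, black_tape, red_marker, bin_fixings from where it was at the start of the episode above 0.02 m).
It also fails if it takes over 45 s, if anything falls off the work surface, if the arm or the gripper's body presses on something with over 40 N, if the wrist force passes 120 N, or if a joint passes its speed limit or range.

## Robot

A 6-joint arm with a two-finger parallel gripper is mounted at the origin on a cart in front of the work surface, level with it; the furniture and walls round the work are solid. World frame = base frame: x ahead of the robot, y to its left, z up, the work surface at z = 0. Lengths are in mm, angles in rad, forces in N, time in s.
With the tool pointing down it reaches from about 300 to 875 mm from the base axis. Payload 4.2 kg.
Tool frame: the origin (TCP) lies midway between the tips of the shut fingers; the grasp point (between the pads) lies 19 mm behind it; z points along the fingers, y is the line along which they close (so a half turn about z gives the same grasp; the last joint's range is limited). The gripper opens to 85 mm and grips with 20 to 120 N. Pads are 22 mm wide; open, the fingers measure 114 mm over their backs; the gripper's body (76 mm by 85 mm) begins 54 mm behind the grasp point. The pads swing forward as they close: fully open they stand 13 mm farther back than shut.
Start: joints at [1.106, 0.32, 1.565, -0, 1.257, -0.02], TCP at [247.413, 519.065, 231.338] pointing down, gripper open.
Joint ranges: [-3.11, 3.11], [-0.84, 2.01], [0.21, 2.61], [-1.34, 4.49], [0.05, 2.63], [-2.56, 2.56]. Speed limits (rad/s): [2.57, 2.57, 3.14, 3.14, 3.14, 3.14].

## Interface

Orientations are given as [roll, pitch, yaw] about the fixed x, y, z axes, in that order (R = Rz(yaw) Ry(pitch) Rx(roll)).
In Python, from cell import robot, eyes gives the robot as it stands.
- The arm moves only by the tool step_arm, never from a script. Its argument "series" is a list of rows, each a list of 4 numbers: the shift along the tool's x, y, z in m, then the turn about the tool's z in rad. A call has 1 to 20 rows; each row is the pose to reach, as a shift and turn from the pose commanded when the call began, along the tool's axes at that moment; what a row does not reach only later rows make up. A row lasts 1/10 s, in which the tool goes at most 50 mm and 8.59 degrees, less where a joint would pass 70% of its speed; a pose out of reach is approached as far as the arm can. A call with a gripper value outside its range is refused whole. "fingers" is the opening, from -1 (shut) to 1 (fully open), so that 0 is half open, set as the call begins (left out, the last holds). The fingers move at their own pace and stop on an object; the grip force is fixed at half the most. Time passes only in rows, so rows that repeat a pose let the fingers close. It gives the time, the measured TCP pose, the force, the opening and the grip force at its end, in the units of the state.
- robot.observe(): the state, without advancing time (a new reading comes with each control period).
- eyes.snapshot(name): name is "side" or "top"; returns a dict with "pixels" (384x512x3 uint8, red, green, blue), "fx", "fy", "cx", "cy" (pixels), "eye" and "rotation" of the camera in the world. Camera axes: x right, y up, looking along -z (the intrinsics and any distortion apply to the point x, -y, -z); pixel columns grow to the right and rows downward; lengths in mm; the calibration is good to about 2 mm. A picture is of the moment at which its call begins. There is no depth.
- robot.close_job(): hands the job in; it is judged then, once.
The state is a dict: "time": time; "joint_pos": joint angles; "joint_velocities": joint speeds; "joint_torque": joint torques, N m; "ee_pos": TCP position; "tcp_rot": TCP orientation; "contact_force": force on the tool from outside, world axes, zero at the start; "wrist_torque": the same for the moment, N m; "opening": finger opening in mm; "finger_force": force on a finger pad.
Only numpy, scipy, OpenCV 4.12 (cv2) and the standard library are available. Lean on these libraries where they do the work, as an engineer would, in place of code of your own. Each camera call takes 0.05 s, during which the arm holds its last target. There are 200 camera calls.

## Working session

There is one attempt and no reset: what is moved stays moved. The work goes in short steps, Python scripts to look and compute and a tool call to move; the robot and the scene stay as the last step left them, time stands still between calls to the robot, and variables do not carry over. Pictures are saved under pics/ and viewed, at most 10 in all, crops included, and the job is handed in when it is done.

Besides the shell and the picture viewer there is one more tool, called after "Emit:" as name([rows], argument=value, ...), one row to a line, values as JSON. step_arm: Moves the arm, as the interface text tells. Its arguments: {"type":"object","properties":{"series":{"type":"array"},"fingers":{"type":"number"}},"required":["series"]}

```bash
mkdir -p pics; python3 - <<'E'
from cell import robot, eyes
import cv2,numpy as np,pickle
for n in("top","side"):
    s=eyes.snapshot(n); cv2.imwrite(f"pics/{n}0.png",s["pixels"][...,::-1]); pickle.dump(s,open(n+"0.pkl","wb"))
    print({k:(np.round(v,4).tolist() if k!="pixels" else 0) for k,v in s.items()})
print(robot.observe())
E
```

```text
{'pixels': 0, 'fx': 387.483, 'fy': 387.483, 'cx': 261.0362, 'cy': 188.8092, 'eye': [380.0277, 57.3516, 946.602], 'rotation': [0.2071, -0.0005, -1.506]}
{'pixels': 0, 'fx': 440.2105, 'fy': 440.2105, 'cx': 256.6073, 'cy': 191.3713, 'eye': [547.0975, -753.1083, 741.7263], 'rotation': [0.8762, -0.0014, 0.0074]}
{'time': 0.1, 'joint_pos': array([ 1.10599454e+00,  3.20255028e-01,  1.56554358e+00, -3.84089557e-05,
        1.25739263e+00, -1.99990841e-02]), 'joint_velocities': array([ 0.00128516, -0.0021025 , -0.00351578, -0.00079944,  0.00021155,
       -0.00183154]), 'joint_torque': array([ 1.10415192e-03, -4.16408587e+01, -2.34704876e+01, -9.86335272e-05,
        4.79042137e-03,  4.84797329e-05]), 'ee_pos': array([247.23376876, 518.67369685, 230.55600767]), 'tcp_rot': array([-3.13999366e+00,  4.54363255e-06,  2.69680183e+00]), 'contact_force': array([-0.35741926,  0.15817571, -0.32629287]), 'wrist_torque': array([-0.02568718,  0.04205966, -0.04798526]), 'finger_force': 0.0, 'opening': 85.59946651077091}
```

View pics/top0.png

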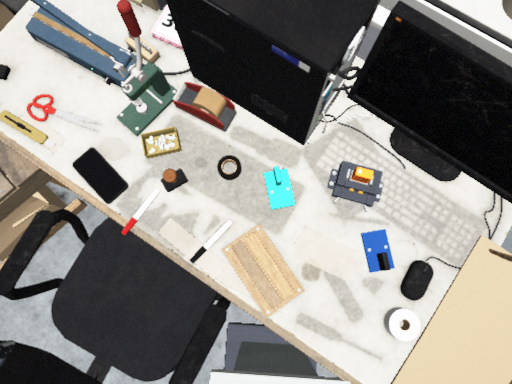

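View pics/side0.png

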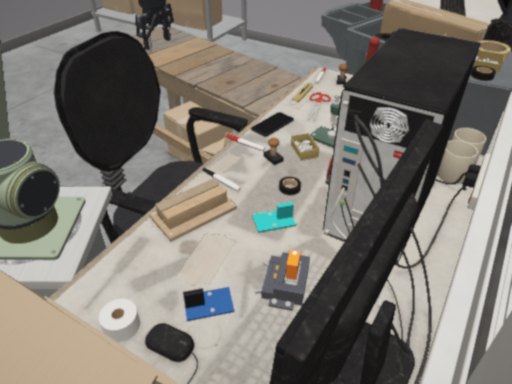

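The top view shows the blue plate at (378,251), with a cyan lookalike at (280,188). The jig is at (357,183), with its orange block at (362,175). In the side view the blue plate is at (209,303), the cyan one at (275,218) and the block at (293,265).
Candidates for the plate are blue (378,251) and cyan (280,188). I choose blue, as the description says. The block is the only orange one. A close crop will check both.

```bash
cat > h.py <<'E'
import numpy as np,cv2,pickle
from scipy.spatial.transform import Rotation as R
def ray(s,u,v):
    d=np.array([(u-s["cx"])/s["fx"],-(v-s["cy"])/s["fy"],-1.])
    return np.array(s["eye"]),R.from_euler("xyz",s["rotation"]).as_matrix()@d
def onz(s,u,v,z):
    e,d=ray(s,u,v); return e+d*(z-e[2])/d[2]
def proj(s,p):
    q=R.from_euler("xyz",s["rotation"]).as_matrix().T@(np.array(p,float)-s["eye"])
    return np.array([s["cx"]+s["fx"]*q[0]/-q[2], s["cy"]-s["fy"]*q[1]/-q[2]])
def tri(s1,p1,s2,p2):
    e1,d1=ray(s1,*p1);e2,d2=ray(s2,*p2)
    t=np.linalg.lstsq(np.c_[d1,-d2],e2-e1,rcond=None)[0]
    a,b=e1+t[0]*d1,e2+t[1]*d2
    return (a+b)/2,np.linalg.norm(a-b)
def blob(s,lo,hi,box):
    h=cv2.cvtColor(s["pixels"],cv2.COLOR_RGB2HSV); m=cv2.inRange(h,lo,hi)
    k=np.zeros_like(m); x0,y0,x1,y1=box; k[y0:y1,x0:x1]=m[y0:y1,x0:x1]
    c=max(cv2.findContours(k,cv2.RETR_EXTERNAL,cv2.CHAIN_APPROX_NONE)[0],key=cv2.contourArea)
    return c[:,0,:].astype(np.float32)
E
python3 - <<'E'
import pickle,cv2,numpy as np
from h import *
t=pickle.load(open("top0.pkl","rb"));s=pickle.load(open("side0.pkl","rb"))
c=lambda s,x,y:cv2.resize(s["pixels"][y:y+66,x:x+80,::-1],None,fx=5,fy=5,interpolation=cv2.INTER_CUBIC)[:300,:400]
a=np.vstack([np.hstack([c(t,318,155),c(t,340,220)]),np.hstack([c(s,250,245),c(s,170,275)])])
cv2.imwrite("pics/crop.png",a)
blue=((105,150,60),(125,255,255));
c=blob(t,*blue,(340,220,420,285)); q=np.array([onz(t,u,v,8)[:2] for u,v in c],np.float32)
print("plate",cv2.minAreaRect(q))
c=blob(t,(5,150,120),(25,255,255),(330,150,390,200)); q=np.array([onz(t,u,v,84)[:2] for u,v in c],np.float32)
print("orange top",cv2.minAreaRect(q),c.min(0),c.max(0))
E
```

```text
plate ((444.83355712890625, -217.4635009765625), (91.3926773071289, 57.740169525146484), 13.82219123840332)
orange top ((609.469482421875, -161.57740783691406), (45.62080001831055, 33.03871154785156), 79.03382110595703) [352. 167.] [373. 182.]
```

View pics/crop.png

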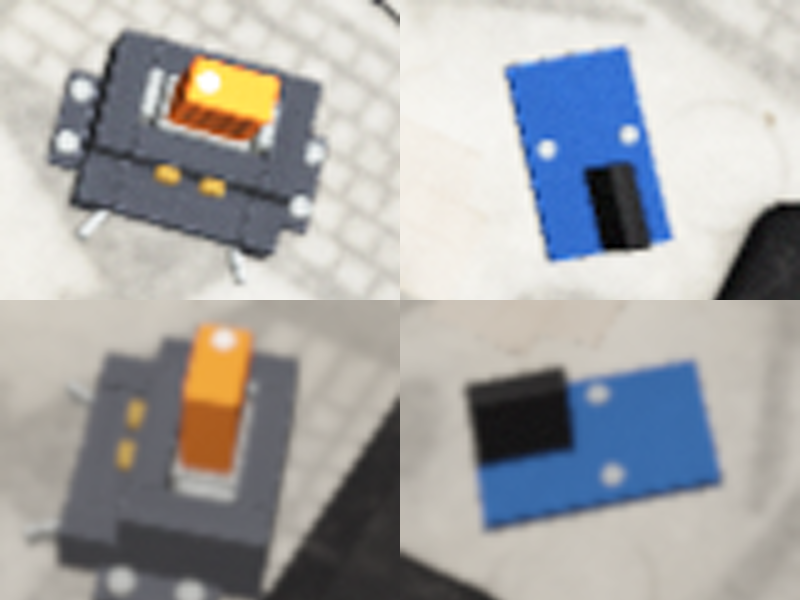

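The crop confirms the choice. The blue plate has its black rib at the robot-side end. The jig's mouth and flared guides face the robot, and the white dot is on the block's left (+y) end. Next I work out the poses.

```bash
python3 - <<'E'
import pickle
from h import *
t=pickle.load(open("top0.pkl","rb"));s=pickle.load(open("side0.pkl","rb"))
T=lambda X,Y,z:onz(t,318+X/5-.4,155+Y/5-.4,z)[:2]
S=lambda X,Y,z:onz(s,250+X/5-.4,245+(Y-300)/5-.4,z)[:2]
def ln(n,a,b):
    d=a-b; print(n,np.round(a,1),np.round(b,1),"mid",np.round((a+b)/2,1),"len %.1f normal yaw %.3f"%(np.hypot(*d),np.arctan2(d[1],d[0])-np.pi/2))
ln("front22",T(75,205,22),T(265,258,22))
ln("back40",T(120,32,40),T(322,82,40))
ln("front22 side",S(105,355,22),S(58,565,22))
ln("back40 side",S(298,357,40),S(262,590,40))
for n,im,box,z in(("top",t,(330,150,390,200),84),("side",s,(270,240,320,310),84)):
    h=cv2.cvtColor(im["pixels"],cv2.COLOR_RGB2HSV)
    c=blob(im,(5,120,225),(28,255,255),box); r=cv2.minAreaRect(c);print(n,"px",r)
    # face incl. dot: fill hull, plane z=84
    q=np.array([onz(im,u,v,z)[:2] for u,v in cv2.convexHull(c)[:,0]],np.float32);print("face",cv2.minAreaRect(q))
# rib via side/top: top corners of rib
TP=lambda X,Y,z:onz(t,340+(X-400)/5-.4,220+Y/5-.4,z)[:2]
SP=lambda X,Y,z:onz(s,170+(X-400)/5-.4,275+(Y-300)/5-.4,z)[:2]
pl=[(505,66),(628,45),(672,240),(550,261)]
p=np.array([TP(*a,8) for a in pl]);print("plate top",p.round(1).tolist(),p.mean(0))
d=(p[0]+p[1]-p[2]-p[3]);print("yaw",np.arctan2(d[1],d[0]))
ps=[(697,361),(722,484),(486,530)]
print("plate side",[SP(*a,8).round(1).tolist() for a in ps],"ctr",(SP(*ps[0],8)+SP(*ps[2],8))/2)
E
```

```text
front22 [ 568.4 -105.1] [ 548.3 -197.4] mid [ 558.3 -151.3] len 94.5 normal yaw -0.215
back40 [ 651.7 -121.5] [ 632.9 -219.4] mid [ 642.3 -170.4] len 99.7 normal yaw -0.189
front22 side [ 573.8 -107.1] [ 553.3 -217.9] mid [ 563.5 -162.5] len 112.7 normal yaw -0.183
back40 side [ 654.8 -123.7] [ 631.1 -242.2] mid [ 642.9 -182.9] len 120.9 normal yaw -0.198
top px ((363.9115295410156, 172.65768432617188), (17.716569900512695, 9.559931755065918), 15.255118370056152)
face ((614.0448608398438, -164.6188201904297), (40.26642608642578, 22.896913528442383), 77.82662963867188)
side px ((293.2115173339844, 257.4422912597656), (9.60969066619873, 14.512594223022461), 11.309932708740234)
face ((616.1614379882812, -167.13363647460938), (38.014259338378906, 18.849082946777344), 77.826416015625)
plate top [[484.0, -177.6], [498.1, -237.0], [406.6, -257.7], [393.1, -200.0]] [ 445.43269124 -218.07414661]
yaw 0.23225246207127515
plate side [[486.9, -181.0], [500.0, -240.7], [410.1, -262.3]] ctr [ 448.50158092 -221.65677885]
```

Emit:
step_arm([
  [-0.08,-0.1,0.01,0.4],
  [-0.16,-0.2,0.02,0.8],
  [-0.24,-0.3,0.03,1.2],
  [-0.32,-0.4,0.04,1.6],
  [-0.4,-0.5,0.06,2.0],
  [-0.477,-0.598,0.08,2.461],
  [-0.477,-0.598,0.08,2.461],
  [-0.477,-0.598,0.08,2.461],
  [-0.477,-0.598,0.08,2.461],
  [-0.477,-0.598,0.08,2.461],
  [-0.477,-0.598,0.08,2.461],
  [-0.477,-0.598,0.08,2.461],
  [-0.477,-0.598,0.08,2.461],
  [-0.477,-0.598,0.08,2.461],
  [-0.477,-0.598,0.08,2.461],
  [-0.477,-0.598,0.08,2.461],
  [-0.477,-0.598,0.08,2.461],
  [-0.477,-0.598,0.08,2.461],
  [-0.477,-0.598,0.08,2.461],
  [-0.477,-0.598,0.08,2.461],
], fingers=-0.3)

```text
time: 2.1
ee_pos: [420.6, -225.4, 151.3]
tcp_rot: [-3.141, 0.0, 0.238]
contact_force: [0.3, 1.0, -0.5]
opening: 30.2
finger_force: 0.0
```

Emit:
step_arm([
  [0,0,0.04,0],
  [0,0,0.08,0],
  [0,0,0.085,0],
])

```text
time: 2.4
ee_pos: [417.8, -223.8, 63.1]
tcp_rot: [-3.136, 0.006, 0.237]
contact_force: [0.0, -0.3, -0.3]
opening: 30.2
finger_force: 0.0
```

```bash
python3 - <<'E'
from cell import robot,eyes
from h import *
o=[]
for n,(x,y) in(("top",(330,205)),("side",(150,240))):
    s=eyes.snapshot(n); pickle.dump(s,open(n+"1.pkl","wb"))
    o.append(cv2.resize(s["pixels"][y:y+100,x:x+100,::-1],None,fx=4,fy=4,interpolation=cv2.INTER_CUBIC))
cv2.imwrite("pics/g1.png",np.hstack(o)); print(robot.observe()["ee_pos"])
E
```

```text
[ 420.40823116 -225.37939562   66.06493558]
```

View pics/g1.png

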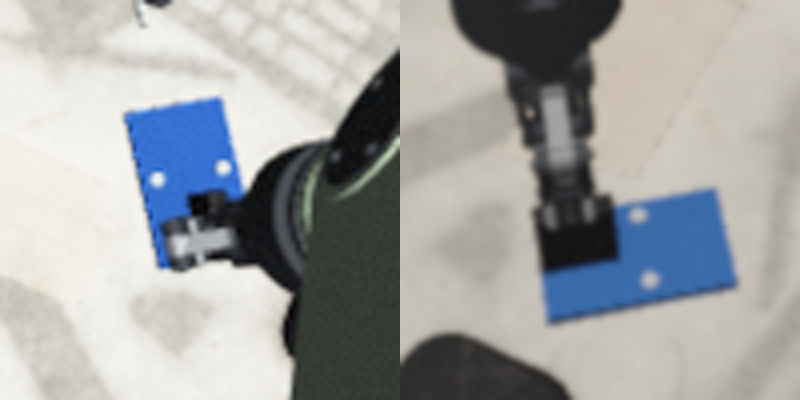

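The left panel (top view) shows the near finger at crop (190,240), beside the rib. The right panel (side view) shows the finger centred on the rib's left half at (567,215). Alignment is good, so I go down and close.

Emit:
step_arm([
  [0.003,0,0.015,0],
  [0.003,0,0.03,0],
  [0.003,0,0.044,0],
  [0.003,0,0.046,0],
  [0.003,0,0.046,0],
])

```text
time: 3.0
ee_pos: [424.7, -225.7, 21.7]
tcp_rot: [3.14, -0.002, 0.236]
contact_force: [-0.9, -0.5, -0.8]
opening: 29.9
finger_force: 0.0
```

Emit:
step_arm([
  [0,0,0,0],
  [0,0,0,0],
  [0,0,0,0],
  [0,0,0,0],
  [0,0,0,0],
], fingers=-1)

```text
time: 3.5
ee_pos: [424.6, -225.7, 21.8]
tcp_rot: [3.14, -0.002, 0.236]
contact_force: [-1.2, 1.2, 6.1]
opening: 11.2
finger_force: 59.8
```

Emit:
step_arm([
  [0,0,-0.01,0],
  [0,-0.02,-0.012,0.1],
  [0.015,-0.04,-0.012,0.2],
  [0.03,-0.06,-0.012,0.3],
  [0.05,-0.078,-0.012,0.4],
  [0.06,-0.078,-0.012,0.441],
  [0.063,-0.078,-0.012,0.441],
  [0.063,-0.078,-0.012,0.441],
  [0.063,-0.078,-0.012,0.441],
])

```text
time: 4.4
ee_pos: [466.0, -135.0, 32.4]
tcp_rot: [-3.142, 0.001, -0.205]
contact_force: [0.4, 0.9, -0.8]
opening: 11.5
finger_force: 58.8
```

```bash
python3 - <<'E'
from cell import robot,eyes
from h import *
o=[]
for n,(x,y) in(("top",(310,145)),("side",(190,230))):
    s=eyes.snapshot(n); pickle.dump(s,open(n+"2.pkl","wb"))
    o.append(cv2.resize(s["pixels"][y:y+100,x:x+100,::-1],None,fx=4,fy=4,interpolation=cv2.INTER_CUBIC))
cv2.imwrite("pics/g2.png",np.hstack(o)); st=robot.observe();print(st["ee_pos"],st["tcp_rot"],st["contact_force"])
E
```

```text
[ 465.96727409 -135.08619779   32.31980751] [-3.14153704e+00  6.16951299e-04 -2.05671244e-01] [-0.78729235 -0.45623019 -1.98290643]
```

View pics/g2.png

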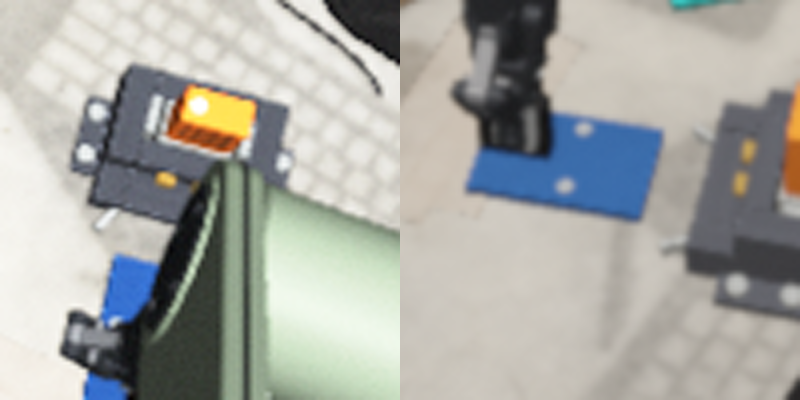

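The side panel shows the held plate in front of the mouth, with front corners at (663,129) and (640,219). The flared guide tips are at (697,130) and (665,245). The top panel is mostly covered by the arm. I measure the sideways offset from the side view alone.

```bash
python3 - <<'E'
from h import *
s=pickle.load(open("side2.pkl","rb"))
S=lambda X,Y,z:onz(s,190+(X-400)/4-.4,230+Y/4-.4,z)[:2]
ux=np.array([np.cos(.205),-np.sin(.205)]);uy=np.array([-ux[1],ux[0]]);o=np.array([615,-165.8])
for n,p in dict(pf1=S(663,129,18.5),pf2=S(640,219,18.5),pr2=S(467,192,18.5),g1=S(697,130,10),g2=S(665,245,10),j1=S(723,105,22),j2=S(687,268,22)).items():
    print(n,p.round(1),"jig x %.1f y %.1f"%((p-o)@ux,(p-o)@uy))
h=cv2.cvtColor(s["pixels"],cv2.COLOR_RGB2HSV)
c=blob(s,(5,120,225),(28,255,255),(270,240,320,310)); q=np.array([onz(s,u,v,84)[:2] for u,v in cv2.convexHull(c)[:,0]],np.float32)
r=cv2.minAreaRect(q);print("face",r,(np.array(r[0])-o)@uy)
E
```

```text
pf1 [ 540.8 -122.1] jig x -81.6 y 27.6
pf2 [ 529.6 -182.6] jig x -80.2 y -33.9
pr2 [ 439.4 -165.9] jig x -171.9 y -35.9
g1 [ 559.2 -115.3] jig x -64.9 y 38.1
g2 [ 542.4 -192.3] jig x -65.6 y -40.8
j1 [ 573.2 -107.8] jig x -52.7 y 48.2
j2 [ 553.6 -215.5] jig x -50.0 y -61.1
face ((616.115478515625, -167.04705810546875), (38.012264251708984, 19.38475227355957), 76.90231323242188) -0.9938711431326733
```

Emit:
step_arm([
  [0,-0.002,0.005,0],
  [0,-0.002,0.01,0],
  [0.004,-0.002,0.01,0],
  [0.008,-0.002,0.01,0],
  [0.012,-0.002,0.01,0],
  [0.016,-0.002,0.01,0],
  [0.02,-0.002,0.01,0],
  [0.02,-0.002,0.01,0],
])

```text
time: 5.3
ee_pos: [487.5, -137.0, 22.2]
tcp_rot: [-3.142, -0.001, -0.205]
contact_force: [0.4, -0.2, -2.8]
opening: 11.3
finger_force: 58.9
```

Emit:
step_arm([
  [0.004,0,0,0],
  [0.008,0,0,0],
  [0.012,0,0,0],
  [0.016,0,0,0],
  [0.02,0,0,0],
  [0.024,0,0,0],
  [0.028,0,0,0],
  [0.03,0,0,0],
  [0.03,0,0,0],
])

```text
time: 6.2
ee_pos: [516.3, -143.0, 22.3]
tcp_rot: [-3.142, -0.0, -0.205]
contact_force: [-0.5, 0.4, -2.3]
opening: 11.1
finger_force: 58.9
```

Emit:
step_arm([
  [0.003,0,0,0],
  [0.006,0,0,0],
  [0.009,0,0,0],
  [0.012,0,0,0],
  [0.014,0,0,0],
  [0.016,0,0,0],
  [0.016,0,0,0],
])

```text
time: 6.9
ee_pos: [532.0, -146.3, 22.3]
tcp_rot: [-3.142, -0.0, -0.205]
contact_force: [0.7, 0.4, -2.3]
opening: 10.9
finger_force: 58.9
```

Emit:
step_arm([
  [0.001,0,0,0],
  [0.002,0,0,0],
  [0.003,0,0,0],
  [0.003,0,0,0],
])

```text
time: 7.3
ee_pos: [534.8, -146.8, 22.3]
tcp_rot: [-3.142, -0.0, -0.205]
contact_force: [0.1, 0.2, -2.2]
opening: 11.1
finger_force: 58.9
```

Emit:
step_arm([
  [0.001,0,0,0],
  [0.002,0,0,0],
  [0.003,0,0,0],
  [0.003,0,0,0],
])

```text
time: 7.7
ee_pos: [535.5, -146.9, 22.2]
tcp_rot: [-3.141, 0.005, -0.205]
contact_force: [-5.9, 1.4, 2.1]
opening: 11.0
finger_force: 59.5
```

Emit:
step_arm([
  [0.001,0,0.0005,0],
  [0.0015,0,0.0005,0],
  [0.0015,0,0.0005,0],
])

```text
time: 8.0
ee_pos: [535.5, -146.9, 22.1]
tcp_rot: [-3.141, 0.008, -0.205]
contact_force: [-10.8, 2.7, 8.7]
opening: 10.7
finger_force: 60.4
```

```bash
python3 - <<'E'
from cell import robot,eyes
from h import *
o=[]
for n,(x,y) in(("top",(310,145)),("side",(220,210))):
    s=eyes.snapshot(n); pickle.dump(s,open(n+"3.pkl","wb"))
    o.append(cv2.resize(s["pixels"][y:y+100,x:x+100,::-1],None,fx=4,fy=4,interpolation=cv2.INTER_CUBIC))
cv2.imwrite("pics/g3.png",np.hstack(o)); st=robot.observe();print(st["ee_pos"],st["tcp_rot"],st["contact_force"])
E
```

```text
[ 535.50472256 -146.83281588   22.08055882] [-3.14105926  0.00741838 -0.20540032] [-9.91684901  2.46824048  8.56828037]
```

View pics/g3.png

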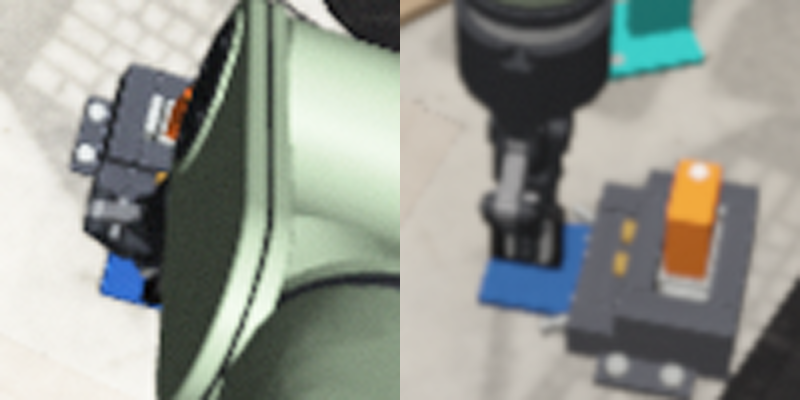

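```bash
python3 - <<'E'
from h import *
s=pickle.load(open("side3.pkl","rb"))
S=lambda X,Y,z:onz(s,220+(X-400)/4-.4,210+Y/4-.4,z)[:2]
ux=np.array([np.cos(.205),-np.sin(.205)]);uy=np.array([-ux[1],ux[0]]);o=np.array([615,-165.8])
for n,p in dict(rear=S(478,302,8),rear_far=S(491,258,8),j2=S(567,350,22),j1=S(604,184,22)).items():
    print(n,p.round(1),"jig x %.1f y %.1f"%((p-o)@ux,(p-o)@uy))
E
```

```text
rear [ 507.6 -176.5] jig x -103.0 y -32.3
rear_far [ 513.4 -147.3] jig x -103.3 y -2.6
j2 [ 553.6 -216.7] jig x -49.8 y -62.3
j1 [ 573.8 -107.1] jig x -52.3 y 49.1
```

The top panel shows the arm covering part of the jig. The side panel shows the plate's rear edge at (478,302) and the mouth at (567,350). That leaves 52 mm outside, where 51.5 mm means home, and the contact force rose at the stop. So the plate is home. I check the clearance to the tower and monitor before reaching over the block.

```bash
python3 - <<'E'
from h import *
t=pickle.load(open("top0.pkl","rb"));s=pickle.load(open("side0.pkl","rb"))
print("tower base corner",onz(s,328,233,0)); print("tower top near corner",tri(t,(303,136),s,(346,100))if 0 else onz(t,303,136,400))
print("monitor base z0",onz(t,392,140,0),onz(t,425,178,0)); print("monitor lower-left corner",[onz(t,352,95,z).round() for z in(100,250)])
print("screen bottom edge pts",[onz(t,430,140,z).round() for z in(50,150)])
E
```

```text
tower base corner [711.51964184 -15.11801772   0.        ]
tower top near corner [578.60935669   7.55868919 400.        ]
monitor base z0 [ 727.96490036 -257.12049796    0.        ] [ 632.92965205 -339.37871577    0.        ]
monitor lower-left corner [array([ 796., -130.,  100.]), array([723., -97., 250.])]
screen bottom edge pts [array([ 716., -333.,   50.]), array([ 678., -289.,  150.])]
```

Emit:
step_arm([
  [0,0,0,0],
  [0,0,0,0],
  [0,0,0,0],
], fingers=-0.3)

```text
time: 8.4
ee_pos: [539.9, -148.0, 22.1]
tcp_rot: [3.142, -0.002, -0.205]
contact_force: [-0.9, 0.2, 0.2]
opening: 30.1
finger_force: 0.0
```

Emit:
step_arm([
  [0,0,-0.02,0],
  [0,0,-0.05,0],
  [0,0,-0.08,0],
  [0,0,-0.11,0],
  [0,0,-0.11,0],
])

```text
time: 8.9
ee_pos: [542.3, -148.6, 136.2]
tcp_rot: [3.141, -0.01, -0.205]
contact_force: [-1.1, -0.4, 0.5]
opening: 30.0
finger_force: 0.0
```

Emit:
step_arm([
  [0.02,0,0,0],
  [0.045,0,0,0],
  [0.065,0,0,0],
  [0.076,0,0,0],
  [0.076,0,0,0],
  [0.076,0,0,0],
], fingers=0.5)

```text
time: 9.5
ee_pos: [612.5, -163.0, 131.1]
tcp_rot: [-3.141, 0.002, -0.205]
contact_force: [-0.6, -0.2, 0.1]
opening: 64.1
finger_force: 0.0
```

```bash
python3 - <<'E'
from cell import robot,eyes
from h import *
o=[]
for n,(x,y) in(("top",(310,125)),("side",(230,190))):
    s=eyes.snapshot(n); pickle.dump(s,open(n+"4.pkl","wb"))
    o.append(cv2.resize(s["pixels"][y:y+120,x:x+100,::-1],None,fx=4,fy=4,interpolation=cv2.INTER_CUBIC))
cv2.imwrite("pics/g4.png",np.hstack(o)); st=robot.observe();print(st["time"],st["ee_pos"],st["tcp_rot"],st["contact_force"])
s=pickle.load(open("side4.pkl","rb"))
c=blob(s,(5,120,225),(28,255,255),(270,240,320,310)); q=np.array([onz(s,u,v,84)[:2] for u,v in cv2.convexHull(c)[:,0]],np.float32)
print(cv2.minAreaRect(q),"tcp px side",proj(s,st["ee_pos"]),"block top px",proj(s,(615.4,-163.6,84)))
E
```

```text
9.6 [ 612.37864097 -162.97699152  131.55785251] [-3.14142189e+00  1.30525234e-03 -2.05238390e-01] [ 0.27228934 -0.15538078  0.18443914]
((616.327880859375, -167.09646606445312), (38.012264251708984, 18.948631286621094), 76.90231323242188) tcp px side [292.49571082 239.07886597] block top px [292.75107745 256.06491223]
```

View pics/g4.png

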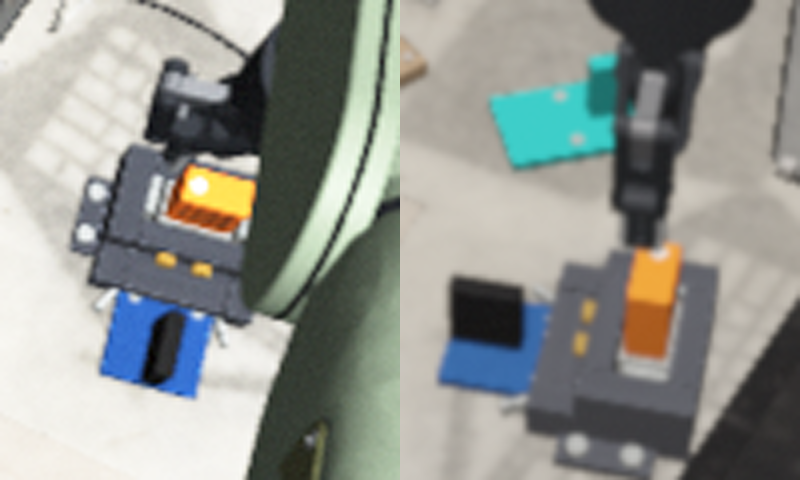

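The top panel shows the plate in the slot and the fingers beyond the block. The side panel shows the near finger at (643,230), right above the block top at (655,255). I go down with the fingers straddling the block.

Emit:
step_arm([
  [0.0025,0,0.03,0],
  [0.0025,0,0.06,0],
  [0.0025,0,0.08,0],
  [0.0025,0,0.088,0],
  [0.0025,0,0.088,0],
])

```text
time: 10.1
ee_pos: [614.8, -163.5, 43.0]
tcp_rot: [-3.141, 0.002, -0.205]
contact_force: [-0.8, -0.7, 0.0]
opening: 64.0
finger_force: 0.0
```

Emit:
step_arm([
  [0,0,0,0],
  [0,0,0,0],
  [0,0,0,0],
], fingers=0.1)

```text
time: 10.4
ee_pos: [616.5, -163.9, 45.1]
tcp_rot: [3.142, -0.002, -0.205]
contact_force: [-0.7, -0.6, -0.1]
opening: 47.3
finger_force: 0.0
```

Emit:
step_arm([
  [0,-0.004,0,0],
  [0,-0.007,0,0],
  [0,-0.01,0,0],
  [0,-0.012,0,0],
  [0,-0.014,0,0],
  [0,-0.014,0,0],
])

```text
time: 11.0
ee_pos: [617.3, -158.9, 45.5]
tcp_rot: [3.127, -0.002, -0.201]
contact_force: [-8.9, -27.3, 4.9]
opening: 46.9
finger_force: 14.3
```

```bash
cat > lean.py <<'E'
from cell import robot,eyes
from h import *
import sys
s=eyes.snapshot("side"); n=sys.argv[1]
x,y=230,190
cv2.imwrite(f"pics/{n}.png",cv2.resize(s["pixels"][y:y+120,x:x+100,::-1],None,fx=5,fy=5,interpolation=cv2.INTER_CUBIC))
st=robot.observe();print(st["time"],st["ee_pos"],st["contact_force"],st["wrist_torque"],st["opening"])
h=cv2.cvtColor(s["pixels"],cv2.COLOR_RGB2HSV)
m=cv2.inRange(h,(0,0,225),(180,60,255)); o=cv2.inRange(h,(5,120,120),(28,255,255))
c=blob(s,(5,120,110),(28,255,255),(275,230,330,310)); print("orange",c.min(0),c.max(0),cv2.contourArea(c))
for z in (84,):
    c=blob(s,(5,120,225),(28,255,255),(275,230,330,310));q=np.array([onz(s,u,v,z)[:2] for u,v in cv2.convexHull(c)[:,0]],np.float32);r=cv2.minAreaRect(q)
    uy=np.array([.2036,.979]); print("bright face lateral range",(q@uy).min()+36.0,(q@uy).max()+36.0)
E
python3 lean.py l1
```

```text
11.05 [ 617.36361007 -158.95828094   45.57073831] [ -7.0664204  -27.38906251   6.03316799] [-4.55625592  1.30271345 -0.2283515 ] 46.78816929299787
orange [276. 266.] [277. 269.] 3.0Traceback (most recent call last):
  File "lean.py", line 12, in <module>
    c=blob(s,(5,120,225),(28,255,255),(275,230,330,310));q=np.array([onz(s,u,v,z)[:2] for u,v in cv2.convexHull(c)[:,0]],np.float32);r=cv2.minAreaRect(q)
  File "h.py", line 19, in blob
    c=max(cv2.findContours(k,cv2.RETR_EXTERNAL,cv2.CHAIN_APPROX_NONE)[0],key=cv2.contourArea)
ValueError: max() iterable argument is empty
```

Emit:
step_arm([
  [0,-0.002,0,0],
  [0,-0.004,0,0],
  [0,-0.006,0,0],
  [0,-0.006,0,0],
])

```text
time: 11.45
ee_pos: [617.9, -156.4, 47.1]
tcp_rot: [3.121, -0.002, -0.2]
contact_force: [-12.1, -35.9, 13.8]
opening: 47.1
finger_force: 19.4
```

Emit:
step_arm([
  [0,-0.003,-0.001,0],
  [0,-0.006,-0.002,0],
  [0,-0.009,-0.003,0],
  [0,-0.012,-0.003,0],
  [0,-0.012,-0.003,0],
])

```text
time: 11.95
ee_pos: [618.5, -152.9, 49.1]
tcp_rot: [3.107, -0.001, -0.196]
contact_force: [-16.5, -62.3, 8.3]
opening: 47.1
finger_force: 32.2
```

```bash
python3 - <<'E'
from cell import robot,eyes
from h import *
o=[]
for n,(x,y) in(("top",(320,135)),("side",(250,210))):
    s=eyes.snapshot(n); pickle.dump(s,open(n+"5.pkl","wb"))
    o.append(cv2.resize(s["pixels"][y:y+80,x:x+80,::-1],None,fx=5,fy=5,interpolation=cv2.INTER_CUBIC))
cv2.imwrite("pics/g5.png",np.hstack(o)); st=robot.observe();print(st["time"],st["ee_pos"],st["tcp_rot"],st["contact_force"],st["wrist_torque"])
E
```

```text
12.05 [ 618.56411087 -152.91011504   49.16850918] [ 3.10789136e+00 -1.23231693e-03 -1.96326201e-01] [-16.56368426 -60.68246331   8.31160774] [-10.5423412    2.7294939   -0.24591225]
```

View pics/g5.png

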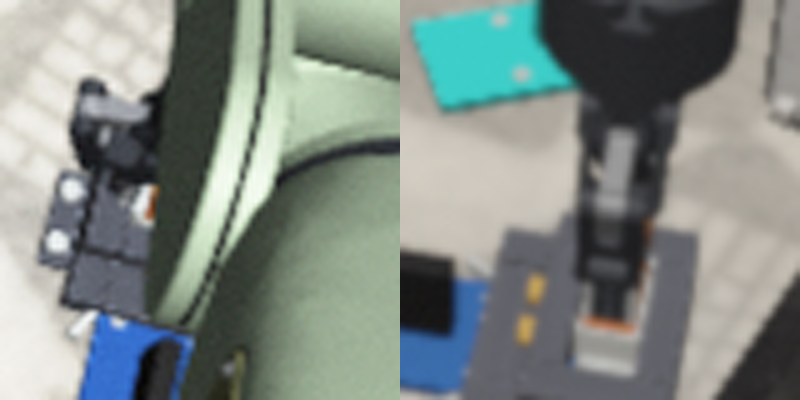

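The side panel shows the near side of the foot lifted: the grey foot is visible at (605,350) and the orange's lower edge is up about 4 px at (605,323). That is a lean of roughly 0.12–0.17 rad to the white-dot side. Now the other side.

Emit:
step_arm([
  [0,0.01,0.001,0],
  [0,0.02,0.002,0],
  [0,0.03,0.003,0],
  [0,0.035,0.003,0],
  [0,0.04,0.003,0],
  [0,0.045,0.003,0],
  [0,0.05,0.003,0],
  [0,0.052,0.003,0],
  [0,0.052,0.003,0],
])

```text
time: 12.95
ee_pos: [615.2, -170.9, 46.5]
tcp_rot: [-3.121, -0.002, -0.21]
contact_force: [5.0, 34.7, 15.8]
opening: 46.9
finger_force: 18.4
```

Emit:
step_arm([
  [0,0.003,-0.001,0],
  [0,0.006,-0.002,0],
  [0,0.009,-0.003,0],
  [0,0.012,-0.003,0],
  [0,0.013,-0.003,0],
  [0,0.013,-0.003,0],
])

```text
time: 13.55
ee_pos: [613.9, -176.6, 49.9]
tcp_rot: [-3.11, -0.001, -0.213]
contact_force: [10.2, 54.6, 17.8]
opening: 47.2
finger_force: 29.2
```

```bash
python3 - <<'E'
from cell import robot,eyes
from h import *
o=[]
for n,(x,y) in(("top",(320,135)),("side",(250,210))):
    s=eyes.snapshot(n); pickle.dump(s,open(n+"6.pkl","wb"))
    o.append(cv2.resize(s["pixels"][y:y+80,x:x+80,::-1],None,fx=5,fy=5,interpolation=cv2.INTER_CUBIC))
cv2.imwrite("pics/g6.png",np.hstack(o)); st=robot.observe();print(st["time"],st["ee_pos"],st["tcp_rot"],st["contact_force"],st["wrist_torque"])
E
```

```text
13.65 [ 613.90969456 -176.58198274   49.89367984] [-3.11018534e+00 -9.65820508e-04 -2.12706918e-01] [ 9.24195028 54.73840614 18.46810971] [ 9.77832511 -1.71804937  0.07347098]
```

View pics/g6.png

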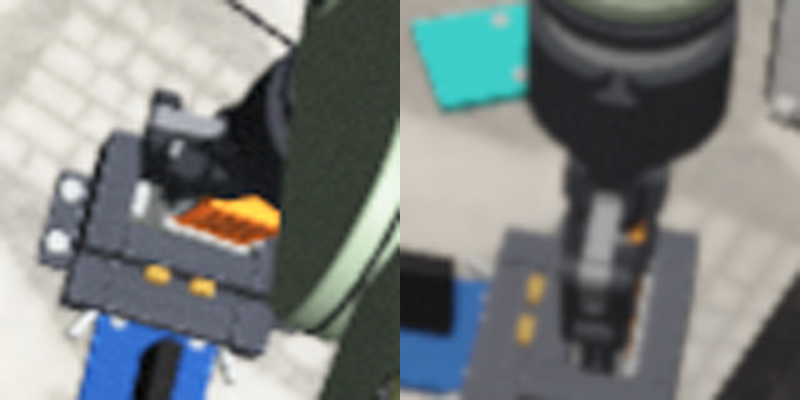

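The top panel shows the block leaning to the right (-y), with its foot exposed on the white-dot side at (160,212), clearly past 4°. Now I bring it back to centre, grip it and pull up.

Emit:
step_arm([
  [0,-0.015,0.001,0],
  [0,-0.028,0.002,0],
  [0,-0.036,0.003,0],
  [0,-0.042,0.003,0],
  [0,-0.046,0.003,0],
  [0,-0.048,0.003,0],
])

```text
time: 14.25
ee_pos: [618.9, -157.7, 46.3]
tcp_rot: [3.125, -0.005, -0.198]
contact_force: [-7.9, -31.8, 10.2]
opening: 47.0
finger_force: 17.0
```

Emit:
step_arm([
  [0,0.015,0,0],
  [0,0.015,0,0],
  [0,0.015,0,0],
  [0,0.015,0,0],
  [0,0.015,0,0],
], fingers=-0.5)

```text
time: 14.75
ee_pos: [617.6, -164.2, 46.5]
tcp_rot: [3.141, -0.005, -0.206]
contact_force: [-2.3, -4.9, 12.1]
opening: 39.1
finger_force: 60.6
```

Emit:
step_arm([
  [0,0,-0.002,0],
  [0,0,-0.004,0],
  [0,0,-0.006,0],
  [0,0,-0.008,0],
  [0,0,-0.008,0],
])

```text
time: 15.25
ee_pos: [617.3, -164.0, 47.0]
tcp_rot: [3.141, -0.002, -0.205]
contact_force: [10.7, -5.2, -24.6]
opening: 39.4
finger_force: 65.9
```

Emit:
step_arm([
  [0,0,-0.002,0],
  [0,0,-0.004,0],
  [0,0,-0.006,0],
  [0,0,-0.006,0],
])

```text
time: 15.65
ee_pos: [617.4, -163.7, 51.3]
tcp_rot: [-3.141, -0.001, -0.205]
contact_force: [13.5, -6.1, -34.0]
opening: 39.5
finger_force: 65.1
```

Emit:
step_arm([
  [0,0,-0.002,0],
  [0,0,-0.004,0],
  [0,0,-0.006,0],
  [0,0,-0.008,0],
  [0,0,-0.008,0],
])

```text
time: 16.15
ee_pos: [617.1, -163.0, 64.8]
tcp_rot: [-3.141, -0.001, -0.205]
contact_force: [4.7, -0.3, -4.6]
opening: 39.2
finger_force: 68.3
```

Emit:
step_arm([
  [0,0,-0.005,0],
  [0,0,-0.01,0],
  [0,0,-0.015,0],
  [0,0,-0.02,0],
  [0,0,-0.025,0],
  [0,0,-0.03,0],
  [0,0,-0.034,0],
  [0,0,-0.034,0],
  [0,0,-0.034,0],
])

```text
time: 17.05
ee_pos: [615.7, -163.7, 99.8]
tcp_rot: [-3.141, 0.0, -0.205]
contact_force: [-0.9, 0.4, -2.9]
opening: 39.1
finger_force: 68.6
```

```bash
python3 - <<'E'
from cell import robot,eyes
from h import *
o=[]
for n,(x,y) in(("top",(320,135)),("side",(230,200))):
    s=eyes.snapshot(n); pickle.dump(s,open(n+"7.pkl","wb"))
    o.append(cv2.resize(s["pixels"][y:y+100,x:x+80,::-1],None,fx=5,fy=5,interpolation=cv2.INTER_CUBIC))
cv2.imwrite("pics/g7.png",np.hstack(o)); st=robot.observe();print(st["time"],st["ee_pos"],st["tcp_rot"],st["contact_force"],st["opening"],st["finger_force"])
E
```

```text
17.15 [ 615.61465713 -163.66218205   99.49761258] [-3.14146448e+00  7.35772367e-04 -2.05171863e-01] [ 0.21618242 -0.31468112 -2.58653627] 39.31440440951654 68.55510234832764
```

View pics/g7.png

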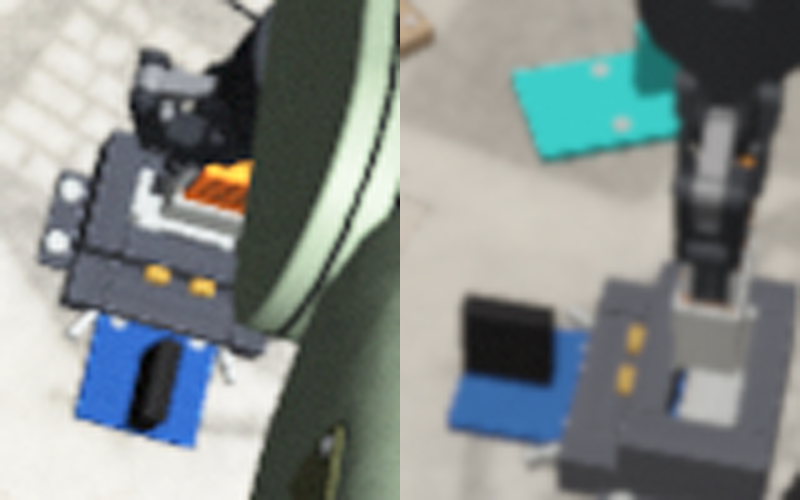

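The side panel shows the block hanging upright above the pocket: its foot's lower edge is at (710,368), and the pocket floor shows below it. The plate's rear corner is at (450,428), in the slot. The wrist carries 2.6 N, which is the block's weight. I compute the height and the plate's position.

```bash
python3 - <<'E'
from h import *
s=pickle.load(open("side7.pkl","rb"))
for z in (44,48,52,56,60,64): print(z,[proj(s,np.array([615.5,-163.6,0])-np.array([22*.2036-dx,22*.979+3*0,-z])).round(1).tolist() for dx in(0,)])
print("seen",230+(710-400)/5-.4,200+368/5-.4)
S=lambda X,Y,z:onz(s,230+(X-400)/5-.4,200+Y/5-.4,z)[:2]
ux=np.array([np.cos(.205),-np.sin(.205)]);o=np.array([615,-165.8])
print("rear",(S(448,428,8)-o)@ux,"mouth near corner",(S(558,490,22)-o)@ux,"block foot bottom corners yaw",S(672,362,56),S(745,373,56))
E
```

```text
44 [[290.1, 277.6]]
48 [[290.2, 276.3]]
52 [[290.3, 275.0]]
56 [[290.4, 273.7]]
60 [[290.5, 272.4]]
64 [[290.6, 271.1]]
seen 291.6 273.20000000000005
rear -102.74848841495584 mouth near corner -49.84705274107485 block foot bottom corners yaw [ 598.49484708 -180.8995456 ] [ 627.26015211 -186.24638942]
```

```bash
python3 -c "
from cell import robot
print(robot.close_job())"
```

```text
the job is handed in; nothing more can be done
None
```

The job is handed in after about 17 s of robot time, though it returned no verdict. By my last measurements the plate is home in the slot, the block was rocked to its white-dot side and then the other, and the gripper holds it upright with its underside about 17 mm above the pocket's open top.

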